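# Show which cap closes the open port

## Task

Show a new lab assistant which sealing cap goes on which port, by pointing only: hold the fingertips close above the ball-topped cap in the tray, directly over it and no more than about five centimetres up, for at least two seconds; then go and point in the same way at the one port on the round cell's lid that is still open, and finish there, still pointing at it. Touch, push and lift nothing, and do not bring the fingertips low over any other cap or either closed port: come down from above and rise again before moving across.

Things in the scene. Friction and masses are not known exactly. Their poses are not given: they have to be found in the camera images.
- ball_cap_top (a point): a plain steel sealing cap standing loose in the tray, 60 mm tall over all, about 150 g; below it is a round skirt 44 mm across and 14 mm high, with a thin neck carrying a ball 34 mm across. The one to point at first. This point is the centre of its highest spot, on the cap's axis, 60 mm above the tray's floor; z is up along the axis.
- disc_cap_top (a point): a plain steel sealing cap standing loose in the tray, 60 mm tall over all, about 150 g; below it is a round skirt 44 mm across and 14 mm high, with a thin neck carrying a flat disc 50 mm across. Not to be pointed at. This point is the centre of its highest spot, on the cap's axis, 60 mm above the tray's floor; z is up along the axis.
- cone_cap_top (a point): a plain steel sealing cap standing loose in the tray, 60 mm tall over all, about 150 g; below it is a round skirt 44 mm across and 14 mm high, with a slender cone rising to a blunt tip 6 mm across. Not to be pointed at. This point is the centre of its highest spot, on the cap's axis, 60 mm above the tray's floor; z is up along the axis.
- open_port (a point): the open port on the cell's lid: a short plain steel tube, 36 mm across outside, 28 mm bore, 16 mm high, nothing fitted in it, dark inside. The one to point at last. This point is the centre of its mouth, 96 mm above the bench; z is up.
- wheel_port (a point): a closed port of the lid with a black hand wheel 48 mm across on it; not to be pointed at. This point is the centre of the wheel's top, 116 mm above the bench; z is up.
- barrel_port (a point): a closed port of the lid with a brass barrel 28 mm across on it; not to be pointed at. This point is the centre of the barrel's top, 122 mm above the bench, the highest spot of the cell; z is up.
- cell: round pressure cell, fixed to the bench: brass body, dark steel foot 196 mm across, aluminium lid 190 mm across whose top is 80 mm above the bench. Three ports stand 62 mm from its axis, 120 degrees apart (107 mm from each other): the open one towards the cell's x axis, the wheel one 120 degrees counter-clockwise from above, the barrel one 120 degrees clockwise. Origin at the centre of its underside, z up; it may stand turned any way round.
- tray: shallow grey plastic tray, fixed, 110 mm (its x) by 250 mm (its y), rim 12 mm high, floor 4 mm above the bench, origin at the centre of its underside. The three caps stand in it in a row along its y, about 75 mm apart, in any order.
- cup: loose blue plastic cup, 84 mm across, 95 mm tall, origin at the centre of its underside. A bystander.
- wrench: loose steel wrench 150 mm long lying flat on the bench along its x axis, origin about its middle, on the bench. A bystander.
- notebook: loose ring-bound notebook, 150 by 210 mm, 12 mm thick (its rings 15 mm), lying on the bench, origin at the centre of its underside. A bystander.
- weight: loose brass weight with a small knob, 40 mm across, 52 mm tall, origin at the centre of its underside. A bystander.

How it is judged:
By the outcome, as a careful person would: the job done as asked, in the order asked, and still so for the second after the job is handed in, with the robot touching nothing.
It also fails if it takes over 38 s, if anything falls off the work surface, if the arm or the gripper's body presses on something with over 40 N, if the wrist force passes 120 N, or if a joint passes its speed limit or range.

## Robot

A 6-joint arm with a two-finger parallel gripper is mounted at the origin on the work surface. World frame = base frame: x ahead of the robot, y to its left, z up, the work surface at z = 0. Lengths are in mm, angles in rad, forces in N, time in s.
With the tool pointing down it reaches from about 350 to 975 mm from the base axis. Payload 7.1 kg.
Tool frame: the origin (TCP) lies midway between the tips of the shut fingers; the grasp point (between the pads) lies 19 mm behind it (arm.grasp_offset is the distance from the TCP to the grasp point, in mm); x points along the fingers, z is the direction in which the jaws open and shut, and the axes are right-handed (so a half turn about x gives the same grasp; the last joint's range is limited). The gripper opens to 88 mm and grips with 3 to 60 N. Pads are 20 mm wide; open, the fingers measure 115 mm over their backs; the gripper's body (75 mm by 178 mm) begins 61 mm behind the grasp point.
Start: joints at [-1.31, 0.423, 1.63, -0, 1.089, -0.019], TCP at [172.62, -600.672, 222.675] pointing down, gripper open.
Joint ranges: [-3, 3], [-0.9, 2.11], [0.09, 2.58], [-1.31, 4.45], [0.11, 2.69], [-2.54, 2.54]. Speed limits (rad/s): [2.39, 2.39, 3.01, 3.14, 3.14, 3.14].

## Interface

Orientations are given as [roll, pitch, yaw] about the fixed x, y, z axes, in that order (R = Rz(yaw) Ry(pitch) Rx(roll)).
In Python, from plant import arm, optics gives the robot as it stands.
- The arm moves only by the shell command python3 -m jog 'ROWS'. ROWS is JSON, a list of rows, each a list of 5 numbers: the shift along the tool's x, y, z in cm, then the turn about the tool's x in rad, then the closure, from 0 (fully open) to 1 (shut). In form: [[dx, dy, dz, turn, gripper], ...]. A call has 1 to 20 rows; each row shifts and turns the commanded pose from where the row before left it, along the tool's axes as they then stand; what a row does not reach is not made up. A row lasts 1/12 s, in which the tool goes at most 41.7 mm and 7.16 degrees, less where a joint would pass 70% of its speed; a pose out of reach is approached as far as the arm can. A call is refused whole if a number of a shift passes 4.17 or a number of a turn 0.125, either way. A call with a gripper value outside its range is refused whole. The fingers move at their own pace and stop on an object; the grip force is fixed at half the most. Time passes only in rows, so rows that do not move let the fingers close. It gives the time, the measured TCP pose, the force and the opening at its end, in the units of the state.
- arm.get_obs(): the state, without advancing time (a new reading comes with each control period).
- optics.capture(name): name is "side" or "top"; returns a dict with "frame" (400x640x3 uint8, red, green, blue), "K" (3x3 intrinsics, pixels), "camera_from_world" (4x4, takes a point from world to camera coordinates). Camera axes: x right, y down, z forward; pixel columns grow to the right and rows downward; lengths in mm; the calibration is good to about 2 mm. A picture is of the moment at which its call begins. There is no depth.
- arm.finish_job(): hands the job in, once; it reports no verdict.
Trained networks look in a picture, given as the dict that the camera call returned (one of the last four; its "shot" number tells which), for a name from the list of things; names that differ only in an ending like _2 or _b are one class to them, and where a whole thing is asked for, a point or a joint stands for the part that bears it (a point fixed in the world has none). Each returns a list of dicts, best first, with "conf" (0 to 1); they miss things now and then, are a little off and sometimes report something else, mostly with a low value. They report only what shows in the picture. A call takes as long as a camera call.
- optics.look_for(picture, query): "bbox" ([centre column, centre row, width, height] as shares, 0 to 1, of the picture: columns of its width, rows of its height, round what is visible of it).
- optics.outline_of(picture, query): "region" (400x640 bool, what is visible of it) and "bbox" ([centre column, centre row, width, height] as shares, 0 to 1, of the picture: columns of its width, rows of its height, round what is visible of it).
The state is a dict: "time_s": time; "joint_pos": joint angles; "qd": joint speeds; "joint_torque": joint torques, N m; "tcp_pos": TCP position; "orientation": TCP orientation; "contact_force": force on the tool from outside, world axes, zero at the start; "ft_torque": the same for the moment, N m; "grip_width": finger opening in mm.
Only numpy, scipy, OpenCV 4.12 (cv2) and the standard library are available. Lean on these libraries where they do the work, as an engineer would, in place of code of your own. Each camera call takes 0.05 s, during which the arm holds its last target. There are 200 camera calls.

## Working session

There is one attempt and no reset: what is moved stays moved. The work goes in short steps, Python scripts to look and compute and a shell command to move; the robot and the scene stay as the last step left them, time stands still between calls to the robot, and variables do not carry over. Pictures are saved under pics/ and viewed, about 8 in all and at most 12, crops included, and the job is handed in when it is done.

```bash
mkdir -p pics; cat > h.py <<'E'
import numpy as np, cv2
from plant import arm, optics
def ray(p,u,v):
    M=p["camera_from_world"]; R=M[:3,:3]; t=M[:3,3]
    d=R.T@np.linalg.inv(p["K"])@np.array([u,v,1.]); c=-R.T@t
    return c,d
def atz(p,u,v,z):
    c,d=ray(p,u,v); return c+d*(z-c[2])/d[2]
def proj(p,X):
    M=p["camera_from_world"]; q=p["K"]@(M[:3,:3]@np.array(X)+M[:3,3]); return q[:2]/q[2]
def save(p,n): cv2.imwrite(f"pics/{n}.png",p["frame"][:,:,::-1])
E
python3 - <<'E'
from h import *
Z=dict(ball_cap_top=64,disc_cap_top=64,cone_cap_top=64,open_port=96,wheel_port=116,barrel_port=122,cell=80,tray=8,cup=95,weight=40)
for n in("top","side"):
    p=optics.capture(n); save(p,n+"0"); print(n, ray(p,0,0)[0].round())
    for q,z in Z.items():
        for d in optics.look_for(p,q)[:2]:
            b=d["bbox"]; u,v=b[0]*640,b[1]*400
            print(q,round(d["conf"],2),int(u),int(v),int(b[2]*640),int(b[3]*400),atz(p,u,v,z).round())
o=arm.get_obs();print(o["time_s"],o["tcp_pos"],o["orientation"],o["grip_width"])
E
```

```text
top [ 372.  -40. 1289.]
ball_cap_top 0.64 243 194 14 9 [541. 243.  64.]
disc_cap_top 0.44 265 186 14 16 [567. 166.  64.]
cone_cap_top 0.54 285 189 13 9 [557.  97.  64.]
open_port 0.96 348 183 61 60 [ 576. -117.   96.]
wheel_port 0.72 348 182 57 54 [ 576. -115.  116.]
cell 0.57 345 181 57 58 [ 585. -107.   80.]
tray 0.73 261 187 73 32 [572. 189.   8.]
cup 0.88 301 126 26 29 [773.  44.  95.]
weight 0.53 423 230 12 9 [ 424. -376.   40.]
side [526. 574. 864.]
ball_cap_top 0.75 310 324 21 25 [552. 264.  64.]
ball_cap_top 0.52 354 132 11 23 [ 435. -331.   64.]
disc_cap_top 0.64 305 291 23 28 [566. 190.  64.]
cone_cap_top 0.7 306 268 21 17 [566. 133.  64.]
cone_cap_top 0.19 300 194 68 75 [588. -88.  64.]
open_port 0.57 298 192 73 74 [590. -65.  96.]
wheel_port 0.76 298 194 69 72 [588. -42. 116.]
barrel_port 0.68 299 193 76 77 [586. -42. 122.]
cell 0.78 303 192 71 74 [581. -79.  80.]
tray 0.61 306 305 52 105 [565. 199.   8.]
cup 0.74 217 238 38 47 [774.  72.  95.]
cup 0.69 304 269 18 19 [569. 152.  95.]
weight 0.67 356 132 8 20 [ 426. -358.   40.]
1.1 [ 172.63410786 -600.6633433   222.67931614] [2.3769255  1.5707798  1.08592251] 87.75586612405404
```

View pics/top0.png

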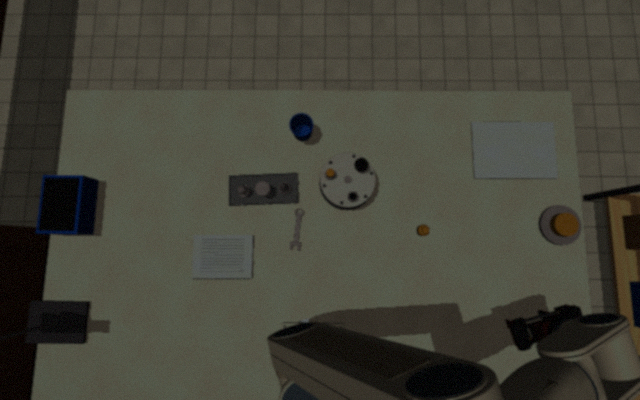

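View pics/side0.png

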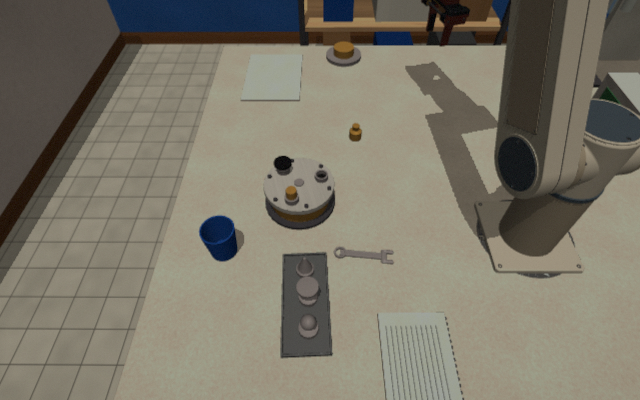

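The top view shows the tray at about (264,190) with the caps ball (243,190), disc (263,188) and cone (285,188). On the cell, the open port is at about (353,197), the wheel at (362,165) and the barrel at (330,173). The side view agrees: ball (308,322), open port (321,175). I'll zoom in to refine these.

```bash
python3 - <<'E'
from h import *
t=cv2.imread("pics/top0.png");s=cv2.imread("pics/side0.png")
g=lambda im:np.clip(255*(im/255.)**0.6,0,255).astype(np.uint8)
a=cv2.resize(g(t)[140:220,220:380],(800,400)[:2],interpolation=cv2.INTER_CUBIC)  # x5
b=np.hstack([cv2.resize(g(s)[150:225,260:340],(400,375)),cv2.resize(g(s)[280:355,270:350],(400,375))])
cv2.imwrite("pics/a.png",a);cv2.imwrite("pics/b.png",b)
E
```

```text
(no output)
```

View pics/a.png

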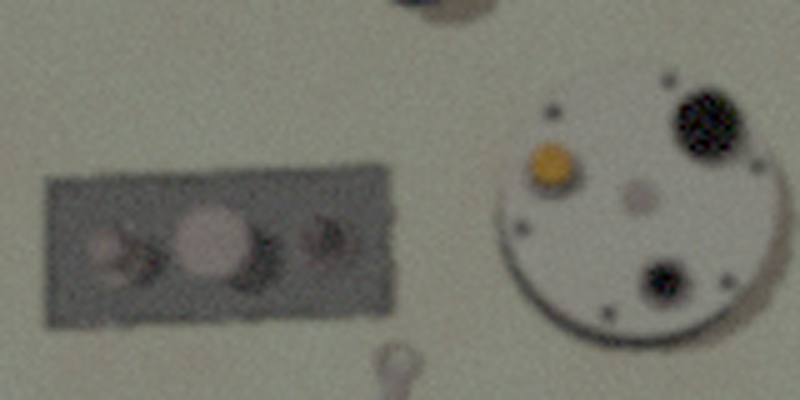

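View pics/b.png

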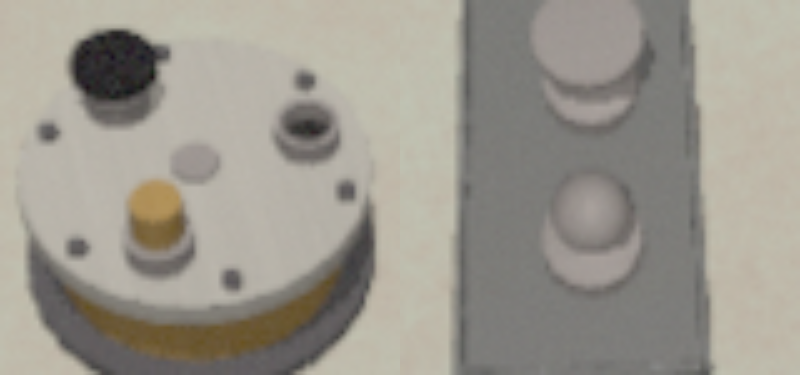

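The crops put the ball centre at top (242,189), side (308.2,322.2), and the open mouth at top (353,196), side (321.3,174.8). The other features cross-check these.

```bash
python3 - <<'E'
from h import *
from scipy.spatial.transform import Rotation as Ro
T=optics.capture("top");S=optics.capture("side")
pts=dict(ball=((109.5,245),(591-400,211),47),disc=((212,242),(587-400,34),64),open=((665,281),(307,124),96),wheel=((708,124),(113,64),116),barrel=((551,163),(156,200),122),hub=((640,197),(195,162),80))
for n,(a,b,z) in pts.items():
    u=(a[0]/5+220-.4,a[1]/5+140-.4)
    o=(270,280) if n in("ball","disc") else (260,150)
    w=(b[0]/5+o[0]-.4,b[1]/5+o[1]-.4)
    A=atz(T,*u,z);B=atz(S,*w,z)
    c1,d1=ray(T,*u);c2,d2=ray(S,*w);d1/=np.linalg.norm(d1);d2/=np.linalg.norm(d2)
    k=np.linalg.lstsq(np.c_[d1,-d2],c2-c1,rcond=None)[0];X=(c1+k[0]*d1+c2+k[1]*d2)/2
    print(n,A.round(1),B.round(1),"tri",X.round(1))
o=arm.get_obs();R=Ro.from_euler("xyz",o["orientation"]).as_matrix();print(R.round(3))
E
```

```text
ball [562.8 253.9  47. ] [559.9 251.7  47. ] tri [561.  253.1  51.1]
disc [562.8 179.1  64. ] [563.2 178.2  64. ] tri [562.9 178.9  65.3]
open [ 533.8 -129.7   96. ] [ 534.  -129.3   96. ] tri [ 533.9 -129.8   95.5]
wheel [ 636.3 -157.   116. ] [ 637.3 -154.1  116. ] tri [ 637.4 -157.4  112.5]
barrel [608.  -53.1 122. ] [608.4 -54.2 122. ] tri [608.1 -53.1 123.2]
hub [ 593.5 -114.2   80. ] [ 593.7 -116.4   80. ] tri [ 593.2 -114.    82.6]
[[-0.     0.961  0.276]
 [ 0.     0.276 -0.961]
 [-1.    -0.    -0.   ]]
```

Measurements agree to about 3 mm, with the port heights and 107 mm spacing as given. I take the ball at (561,253) and the open port at (534,-129.5). Next I shut the fingers and cross at z≈222.

```bash
python3 -m jog '[[0,0.7,-0.8,0,1],[0,1.4,-1.6,0,1],[0,2,-2.35,0,1],[0,2,-2.35,0,1],[0,2,-2.35,0,1],[0,2,-2.35,0,1],[0,2,-2.35,0,1],[0,2,-2.35,0,1],[0,2,-2.35,0,1],[0,2,-2.35,0,1],[0,2,-2.35,0,1],[0,2,-2.35,0,1],[0,2,-2.35,0,1],[0,2,-2.35,0,1],[0,2,-2.35,0,1],[0,2,-2.35,0,1],[0,2,-2.35,0,1],[0,2,-2.35,0,1],[0,2,-2.35,0,1],[0,2,-2.35,0,1]]'
python3 -m jog '[[0,2,-2.35,0,1],[0,2,-2.35,0,1],[0,2,-2.35,0,1],[0,2,-2.35,0,1],[0,2,-2.35,0,1],[0,2,-2.35,0,1],[0,2,-2.35,0,1],[0,2,-2.35,0,1],[0,2,-2.35,0,1],[0,1.4,-1.6,0,1],[0,0.7,-0.8,0,1],[0,0,0,0,1],[0,0,0,0,1]]'
cat > d.py <<'E'
import sys
from h import *
from scipy.spatial.transform import Rotation as Ro
g=np.array(eval(sys.argv[1]));o=arm.get_obs();R=Ro.from_euler("xyz",o["orientation"]).as_matrix()
print(o["time_s"],o["tcp_pos"].round(1) if hasattr(o["tcp_pos"],"round") else o["tcp_pos"],"shift cm",(R.T@(g-np.array(o["tcp_pos"]))/10).round(2),R[:,0].round(3),o["grip_width"],np.array(o["contact_force"]).round(1))
E
python3 d.py '[561,253,92]'
```

```text
time_s: 2.87
tcp_pos: [415.2, -63.9, 222.8]
orientation: [1.366, 1.57, 0.075]
contact_force: [0.7, 0.1, -0.3]
grip_width: 0.6
time_s: 3.95
tcp_pos: [542.6, 215.7, 222.3]
orientation: [-1.29, 1.57, -2.581]
contact_force: [-0.6, -0.4, 0.3]
grip_width: 0.3
3.95 [542.6 215.7 222.3] shift cm [13.03  2.81 -3.08] [-0.001 -0.001 -1.   ] 0.32035279090215346 [-0.6 -0.4  0.3]
```

```bash
python3 -m jog '[[0,1.4,-1.5,0,1],[0,1.4,-1.6,0,1],[0,0,0,0,1],[1.5,0,0,0,1],[2.5,0,0,0,1],[2.5,0,0,0,1],[1.5,0,0,0,1],[0,0,0,0,1],[0,0,0,0,1]]'
python3 d.py '[561,253,92]'
python3 - <<'E'
from h import *
T=optics.capture("top");S=optics.capture("side")
tcp=arm.get_obs()["tcp_pos"];print(proj(T,tcp),proj(S,tcp),proj(S,[561,253,47]),proj(T,[561,253,64]))
g=lambda im:np.clip(255*(im/255.)**0.6,0,255).astype(np.uint8)[:,:,::-1]
cv2.imwrite("pics/c.png",np.hstack([cv2.resize(g(S["frame"])[250:350,260:360],(400,400)),cv2.resize(g(T["frame"])[140:240,200:300],(400,400))]))
E
```

```text
time_s: 4.7
tcp_pos: [560.9, 251.9, 142.3]
orientation: [-1.385, 1.568, -2.677]
contact_force: [0.2, -0.3, -0.1]
grip_width: 0.5
4.7 [560.9 251.9 142.3] shift cm [ 5.03  0.05 -0.11] [-0.002 -0.001 -1.   ] 0.4899576749276811 [ 0.2 -0.3 -0.1]
[234.8911713  184.10952913] [305.00107192 303.11716871] [307.28560076 322.37193531] [240.6061818  188.35912326]
```

View pics/c.png

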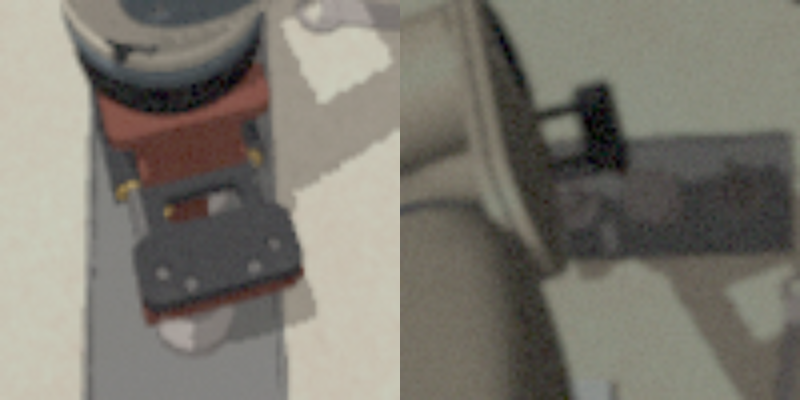

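Side crop: the body's end plate hides the fingertips, with the ball cap below it at about crop (195,325). The projected TCP and the ball's measured position agree in the plane to about 1 mm. The top view is mostly hidden by the arm. Now I descend to z≈92 (28 mm above the top) and hold for more than 2 s.

```bash
python3 -m jog '[[1,0,0,0,1],[1.5,0.05,-0.1,0,1],[1.5,0,0,0,1],[0.7,0,0,0,1],[0.3,0,0,0,1],[0,0,0,0,1],[0,0,0,0,1],[0,0,0,0,1],[0,0,0,0,1],[0,0,0,0,1],[0,0,0,0,1],[0,0,0,0,1],[0,0,0,0,1],[0,0,0,0,1],[0,0,0,0,1],[0,0,0,0,1],[0,0,0,0,1],[0,0,0,0,1],[0,0,0,0,1],[0,0,0,0,1]]'
python3 d.py '[561,253,92]'
python3 -m jog '[[0,0,0,0,1],[0,0,0,0,1],[0,0,0,0,1],[0,0,0,0,1],[0,0,0,0,1],[0,0,0,0,1],[0,0,0,0,1],[0,0,0,0,1],[0,0,0,0,1],[0,0,0,0,1],[0,0,0,0,1],[0,0,0,0,1],[0,0,0,0,1],[0,0,0,0,1],[0,0,0,0,1],[0,0,0,0,1],[0,0,0,0,1],[0,0,0,0,1],[0,0,0,0,1],[0,0,0,0,1]]'
python3 - <<'E'
from h import *
S=optics.capture("side")
g=lambda im:np.clip(255*(im/255.)**0.6,0,255).astype(np.uint8)[:,:,::-1]
cv2.imwrite("pics/d.png",cv2.resize(g(S["frame"])[250:370,240:380],(700,600)))
E
```

```text
time_s: 6.47
tcp_pos: [562.0, 254.6, 92.7]
orientation: [-2.14, 1.571, 2.852]
contact_force: [-0.0, 0.1, -0.5]
grip_width: 0.6
6.4667 [562.  254.6  92.7] shift cm [ 0.07 -0.15  0.13] [-0.  0. -1.] 0.558261556254583 [-0.   0.1 -0.5]
time_s: 8.13
tcp_pos: [562.1, 254.6, 92.7]
orientation: [-2.014, 1.571, 2.978]
contact_force: [-0.1, -0.2, -0.1]
grip_width: 0.2
```

View pics/d.png

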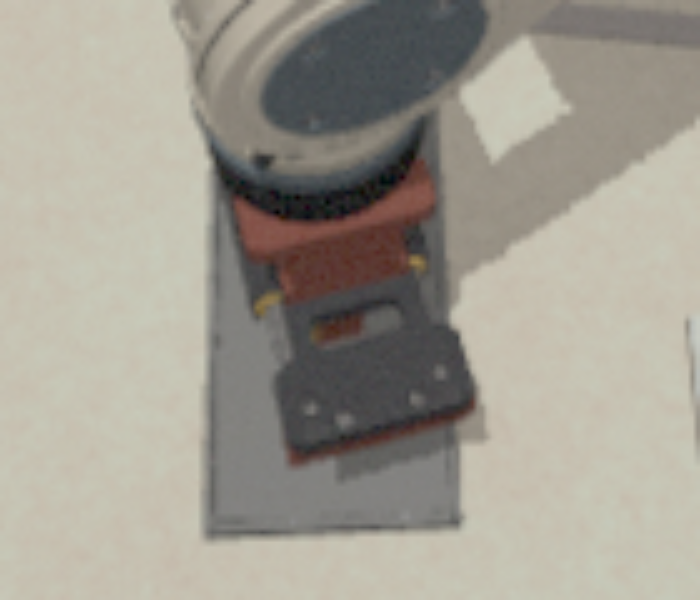

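The gripper hangs over the ball cap's place at z 92.7, held more than 3 s, with no force. Now I rise and cross.

```bash
python3 -m jog '[[-1.5,0,0,0,1],[-3,0,0,0,1],[-3.5,0,0,0,1],[-3.5,0,0,0,1],[-1.5,0,0,0,1],[0,0,0,0,1],[0,0,0,0,1],[0,-0.6,1.5,0,1],[0,-1.1,3,0,1],[0,-1.1,3,0,1],[0,-1.1,3,0,1],[0,-1.1,3,0,1],[0,-1.1,3,0,1],[0,-1.1,3,0,1],[0,-1.1,3,0,1],[0,-1.1,3,0,1],[0,-1.1,3,0,1],[0,-1.1,3,0,1],[0,-1.1,3,0,1]]'
python3 -m jog '[[0,-0.6,1.5,0,1],[0,0,0,0,1],[0,0,0,0,1],[0,0,0,0,1]]'
python3 d.py '[534,-129.5,122]'
```

```text
time_s: 9.77
tcp_pos: [533.0, -113.9, 220.5]
orientation: [-2.04, 1.567, 2.952]
contact_force: [0.4, -0.2, 0.1]
grip_width: 0.6
time_s: 10.1
tcp_pos: [532.6, -127.7, 221.4]
orientation: [-2.204, 1.568, 2.788]
contact_force: [0.1, 1.1, -0.3]
grip_width: 0.3
10.1 [ 532.6 -127.7  221.4] shift cm [9.94 0.1  0.23] [-0.002  0.001 -1.   ] 0.3340384720074713 [ 0.1  1.1 -0.3]
```

```bash
python3 -m jog '[[0,0.1,0.2,0,1],[1.5,0,0,0,1],[2.5,0,0,0,1],[2.5,0,0,0,1],[2,0,0,0,1],[1,0,0,0,1],[0.5,0,0,0,1],[0,0,0,0,1],[0,0,0,0,1],[0,0,0,0,1]]'
python3 d.py '[534,-129.5,122]'
python3 - <<'E'
from h import *
T=optics.capture("top");S=optics.capture("side")
tcp=arm.get_obs()["tcp_pos"];print(proj(S,tcp),proj(S,[534,-129.5,96]),proj(T,tcp))
g=lambda im:np.clip(255*(im/255.)**0.6,0,255).astype(np.uint8)[:,:,::-1]
cv2.imwrite("pics/e.png",np.hstack([cv2.resize(g(S["frame"])[130:230,260:360],(400,400)),cv2.resize(g(T["frame"])[140:240,290:390],(400,400))]))
E
```

```text
time_s: 10.93
tcp_pos: [536.1, -129.8, 123.8]
orientation: [1.048, 1.569, -0.242]
contact_force: [0.5, 0.5, 0.4]
grip_width: 0.5
10.9333 [ 536.1 -129.8  123.8] shift cm [ 0.18 -0.19 -0.09] [ 0.002 -0.    -1.   ] 0.47267851227890245 [0.5 0.5 0.4]
[320.19094562 167.01269972] [320.98592985 174.35569253] [353.29450431 194.01399782]
```

View pics/e.png

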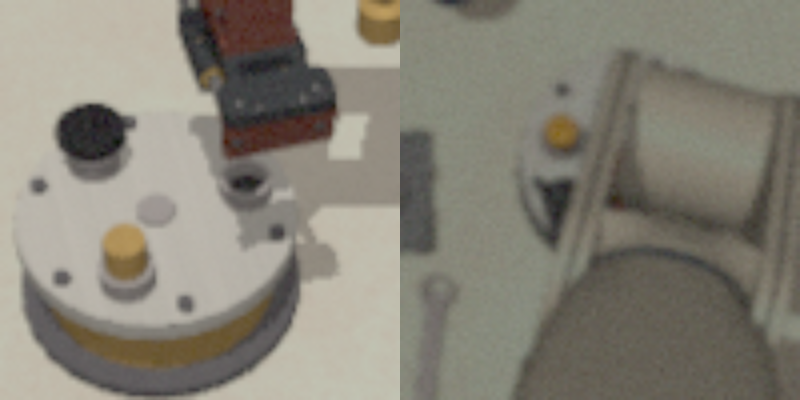

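Side crop: the open port's mouth is at about (247,184), with the gripper's end just above it hiding the tips. The wheel and barrel are well clear. I'll trim about 2 mm, settle, and check that this view fits the geometry.

```bash
python3 -m jog '[[0.1,-0.1,-0.1,0,1],[0,0,0,0,1],[0,0,0,0,1],[0,0,0,0,1],[0,0,0,0,1],[0,0,0,0,1],[0,0,0,0,1],[0,0,0,0,1],[0,0,0,0,1],[0,0,0,0,1],[0,0,0,0,1],[0,0,0,0,1],[0,0,0,0,1],[0,0,0,0,1],[0,0,0,0,1],[0,0,0,0,1],[0,0,0,0,1],[0,0,0,0,1],[0,0,0,0,1],[0,0,0,0,1]]'
python3 -m jog '[[0,0,0,0,1],[0,0,0,0,1],[0,0,0,0,1],[0,0,0,0,1],[0,0,0,0,1],[0,0,0,0,1],[0,0,0,0,1],[0,0,0,0,1],[0,0,0,0,1],[0,0,0,0,1]]'
python3 d.py '[534,-129.5,122]'
python3 - <<'E'
from h import *
from scipy.spatial.transform import Rotation as Ro
o=arm.get_obs();R=Ro.from_euler("xyz",o["orientation"]).as_matrix();S=optics.capture("side")
for y in(-37,37): 
  for z in (-89,89): print(y,z,((proj(S,np.array(o["tcp_pos"])+R@[-80,y,z])-[260,130])*4).round())
g=lambda im:np.clip(255*(im/255.)**0.6,0,255).astype(np.uint8)[:,:,::-1]
cv2.imwrite("pics/f.png",cv2.resize(g(S["frame"])[80:360,200:400],(500,700))[:600])
E
```

```text
time_s: 12.7
tcp_pos: [533.9, -129.1, 121.7]
orientation: [-2.422, 1.571, 2.57]
contact_force: [0.5, 0.3, -0.2]
grip_width: 0.1
time_s: 13.53
tcp_pos: [533.9, -129.1, 121.7]
orientation: [1.15, 1.571, -0.141]
contact_force: [-0.5, 0.1, -0.8]
grip_width: 0.5
13.5333 [ 533.9 -129.1  121.7] shift cm [-0.03 -0.01  0.04] [ 0. -0. -1.] 0.4607993047899049 [-0.5  0.1 -0.8]
-37 -89 [346. 151.]
-37 89 [261. -40.]
37 -89 [223. 177.]
37 89 [151. -20.]
```

View pics/f.png

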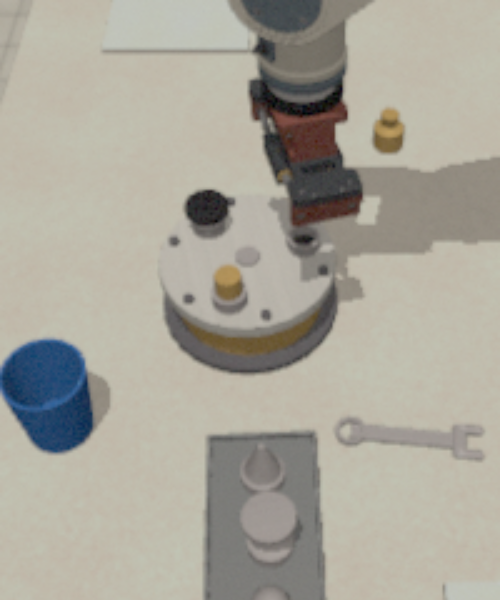

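The last view shows the gripper over the open port (mouth at crop (303,240)), with the caps, cup and wrench undisturbed. The body's predicted end corners match the picture, so I'm handing in.

```bash
python3 -c "
from plant import arm
print(arm.finish_job())"
```

```text
the job is handed in; nothing more can be done
None
```

The pointing job is done and handed in at about 13.6 s of the 38 s allowed.

- **Ball-topped cap:** I held the shut fingertips at (562, 254.6, 92.7) for about 3 s. That is about 29 mm above the top of the cap and roughly 2 mm from its measured axis.
- **Open port:** I rose to about z 222, crossed, came straight down and finished at (533.9, -129.1, 121.7). That is about 26 mm above the mouth and under 1 mm off its measured centre.

**Last checks**
- Contact force stayed at noise level, about 1 N or less.
- In the last picture, the cone and disc caps, cup, wrench and weight stood undisturbed. The ball cap was only partly in the frame.
- The two cameras agreed to about 3 mm on the positions.

**What I could not confirm or what disagreed**
- The fingertips were hidden from both cameras by the gripper body and the arm. I confirmed the pointing from the measured tool position and from how the body lined up in the picture, not by seeing the tips.
- The networks' boxes for the ports covered the whole cell, and their position for the ball cap was 10–20 mm off. I read both positions from enlarged pictures instead.

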